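# Close the dust filter box and seat its bayonet collar

## Task

Get the dust filter box ready to run: first push its grey front door shut until it seats on its catch and stays shut. Then press down lightly on the black knurled collar on top and turn it clockwise (seen from above) until the keyway hidden inside it drops over the pin, and push it fully home against its spring; finish while still holding the collar down there. Leave the other things on the bench where they are.

Things in the scene. Friction and masses are not known exactly. Their poses are not given: they have to be found in the camera images.
- filter_box: Blue metal box of the bench dust filter, 150 (x) x 180 (y) x 130 mm high, bolted down on a base plate 230 mm long in y; it cannot move. Origin: centre of its underside, on the worktop. The door is on its own -x side; z is up. A duct stub behind it reaches to x = +105 mm, 100 mm high. A white arrow on its top shows the collar's clockwise turning direction.
- door (a joint): Hinge of the grey door, rad: 0 = shut, grows as it opens towards the robot (free edge to the box's -x), to 1.1; starts 0.3 to 0.6. It swings easily; in the last 11 mm at the free edge a sprung roller catch resists with about 5 N, and over the last 4 mm the roller pulls it to 0 and keeps it there. Not pushed past, it springs back to about 0.06.
- door_hinge (a point): Top end of the door's upright hinge axis, on the box's left (+y) edge, 126 mm above the worktop, at x = -79, y = +85 mm in the box's frame; axes turn with the door. The door is a flat panel 168 mm wide, 118 mm high, 8 mm thick, its inner face in the hinge axis.
- door_push (a point): Place to push: on the door's outer face near the upper free corner, 100 mm above the worktop, 26 mm below the door's top edge, 135 mm from the hinge axis, 33 mm from the free edge. Axes turn with the door: -x points out of the outer face, y towards the hinge, z up. Lower down (up to 78 mm above the worktop) a black pull handle stands 24 mm out of the door, 152 mm from the hinge.
- collar: Black knurled collar, a round drum 57 mm in diameter, 36 mm high, on the middle of the box's top. Origin: centre of its underside, 150 mm above the worktop while up. It only turns about its upright axis (little friction, stays where left; 0.2 rad anticlockwise to 2.7 rad clockwise of the start) and slides down 12 mm; it stays on the box.
- collar_top (a point): Centre of the collar's top face, 186 mm above the worktop while up; moves with it. The collar looks alike all round and its axes do not tell where the keyway or the pin is: the fit must be found by turning, somewhere between 0.4 and 2.2 rad clockwise (seen from above) of the start. The keyway passes the pin within about 0.12 rad either way of the exact angle.
- collar_depth (a joint): How far the collar is pushed down, m: 0 = up (start), 0.012 = fully home. A spring pushes it up, about 2 N at 0 and 5.5 N when home, so it rises if let go. Where the keyway does not meet the pin, the collar stops on the pin at 0.003 to 0.005; where it does, it goes down to 0.012 and then cannot turn further.
- tin: Bystander: filler tin, 65 mm in diameter, 62 mm high, loose, beside the box on its left. Origin: centre of its underside.
- block: Bystander: cork sanding block, 61 x 117 x 35 mm, loose, beside the box on its right. Origin: centre of its underside.
- coaster: Bystander: plywood round, 90 mm in diameter, 12 mm thick, loose, in front of the sanding block. Origin: centre of its underside.

How it is judged:
By the outcome, as a careful person would: the job done as asked, in the order asked, and still so for the second after the job is handed in, while the arm keeps its last pose, push and grip.
It also fails if it takes over 67 s, if anything falls off the work surface, if the arm or the gripper's body presses on something with over 40 N, if the wrist force passes 120 N, or if a joint passes its speed limit or range.

## Robot

A 6-joint arm with a two-finger parallel gripper is mounted at the origin on a cart in front of the work surface, level with it; the furniture and walls round the work are solid. World frame = base frame: x ahead of the robot, y to its left, z up, the work surface at z = 0. Lengths are in m, angles in rad, forces in N, time in s.
With the tool pointing down it reaches from about 0.275 to 0.775 m from the base axis. Payload 14.6 kg.
Tool frame: the origin (TCP) lies on the centre line of the jaws, within the pads' length; the fingertips stand 11 mm ahead of it and the grasp point (between the pads) lies 8 mm behind it; z points along the fingers, y is the line along which they close (so a half turn about z gives the same grasp; the last joint's range is limited). The gripper opens to 85 mm and grips with 20 to 120 N. Pads are 22 mm wide; open, the fingers measure 114 mm over their backs; the gripper's body (76 mm by 85 mm) begins 54 mm behind the grasp point. The pads swing forward as they close: fully open they stand 13 mm farther back than shut.
Start: joints at [1.046, 0.263, -0.048, 1.259, 0, 1.415], TCP at [0.19, 0.49, 0.242] pointing down, gripper open.
Joint ranges: [-2.65, 2.65], [-0.89, 1.7], [-1.18, 1.37], [-2.13, 2.11], [-1.35, 1.29], [-3.14, 3.14]. Speed limits (rad/s): [1.89, 1.89, 2.57, 2.79, 3.14, 3.14].

## Interface

Orientations are given as a unit quaternion [w, x, y, z].
In Python, from rig import env, cams, spotter gives the robot as it stands.
- The arm moves only by the tool creep_tool, called after "Call:" as name(argument=value, ...) on one line, values as JSON. Schema: {"type":"object","properties":{"rows":{"type":"object","properties":{"moves":{"type":"array","items":{"type":"array","items":{"type":"number"},"minItems":7,"maxItems":7},"minItems":1,"maxItems":8}},"additionalProperties":false,"required":["moves"]},"squeeze":{"type":"number"},"only":{"type":"string"},"quiet":{"type":"boolean"},"lines":{"type":"string"}},"required":["rows"],"additionalProperties":false}. rows is an object whose key "moves" holds a list of rows, 1 to 8 of them, each of 7 numbers: a rotation vector rx, ry, rz in fractions of the full range, 1 being 2 rad, then dx, dy, dz in parts of the range, where 1.0 means 0.75 m, then the finger opening in m; each row is the pose to reach, as a shift and turn from the pose commanded when the call began, along the tool's axes at that moment; what a row does not reach only later rows make up. A row lasts 1/12 s, in which the tool goes at most 0.0417 m and 0.125 rad, less where a joint would pass 70% of its speed; a pose out of reach is approached as far as the arm can. The fingers move at their own pace and stop on an object; squeeze is the grip in N (left out, the last holds). Time passes only in rows, so rows that do not move let the fingers close. The tool returns the time, the measured TCP pose, the force, the opening and the grip force at its end. only (a regular expression) keeps the lines of the reply that match it, lines (a string "A,B") keeps lines A to B, and quiet returns only ok. Input that does not fit is refused with a message, and nothing moves.
- env.read_state(): the state, without advancing time (a new reading comes with each control period).
- cams.grab_frame(name): name is "scene" or "top" or "wrist"; returns the picture (420x560x3 uint8, red, green, blue); there is no depth.
- cams.calibration(name): a dict with "intrinsics" (3x3 intrinsics, pixels), "cam_to_world" (4x4, takes a point from camera to world coordinates). Camera axes: x right, y down, z forward; pixel columns grow to the right and rows downward; lengths in m; the calibration is good to about 2 mm. A picture is of the moment at which its call begins: read the wrist's pose just before it. calibration takes no time and is no camera call; for the wrist camera it gives the pose at the moment of the call.
- env.hand_in(): hands the job in; it is judged then, once.
Trained networks look in the newest picture that a camera, given by its name, has taken for a name from the list of things; names that differ only in an ending like _2 or _b are one class to them, and where a whole thing is asked for, a point or a joint stands for the part that bears it (a point fixed in the world has none). Each returns a list of dicts, best first, with "score" (0 to 1); they miss things now and then, are a little off and sometimes report something else, mostly with a low value. They report only what shows in the picture. A call takes as long as a camera call.
- spotter.boxes_of(camera, query): "box" ([left, top, right, bottom] in pixels, round what is visible of it).
The state is a dict: "clock": time; "q": joint angles; "joint_vel": joint speeds; "joint_torque": joint torques, N m; "tool_pos": TCP position; "tcp_rot": TCP orientation; "wrist_force": force on the tool from outside, world axes, zero at the start; "ft_torque": the same for the moment, N m; "opening": finger opening in m; "grasp_force": force on a finger pad.
Only numpy, scipy, OpenCV 4.12 (cv2) and the standard library are available. Lean on these libraries where they do the work, as an engineer would, in place of code of your own. Each camera call takes 0.05 s, during which the arm holds its last target. There are 200 camera calls.

## Working session

There is one attempt and no reset: what is moved stays moved. The work goes in short steps, Python scripts to look and compute and a tool call to move; the robot and the scene stay as the last step left them, time stands still between calls to the robot, and variables do not carry over. Pictures are saved under pics/ and viewed, at most 10 in all, crops included, and the job is handed in when it is done.

```bash
mkdir -p pics; ls; python3 - <<'E'
from rig import env,cams,spotter
import cv2,numpy as np
s=env.read_state();print(s)
ims=[]
for c in("scene","top"):
    im=cams.grab_frame(c);ims.append(im)
    print(c,cams.calibration(c))
    for q in("filter_box","door","door_push","door_hinge","collar","collar_top","tin","block","coaster"):
        r=spotter.boxes_of(c,q);print(q,[(np.round(d["box"]).tolist(),round(d["score"],2)) for d in r[:2]])
    cv2.imwrite(f"pics/{c}0.png",im[:,:,::-1])
E
```

```text
pics
{'clock': 0.0, 'q': array([ 1.04569114e+00,  2.63534094e-01, -4.89602141e-02,  1.25941233e+00,
       -1.96360109e-05,  1.41548924e+00]), 'joint_vel': array([-0.00069745,  0.00117555,  0.00179756,  0.00030197,  0.00233017,
        0.0005814 ]), 'joint_torque': array([ 1.52845925e-03, -6.37622166e+01,  3.84564471e+01,  1.37720842e-02,
       -3.55549173e-05, -1.50057451e-05]), 'tool_pos': array([0.18962088, 0.48926019, 0.24181077]), 'tcp_rot': array([-1.75990411e-04,  1.83847275e-01,  9.82954664e-01, -5.26615127e-04]), 'wrist_force': array([-0.03357656, -0.41521478, -0.57808847]), 'ft_torque': array([ 0.03023898, -0.00067377,  0.00602178]), 'grasp_force': 0.0, 'opening': 0.08539276172924298}
scene {'intrinsics': array([[387.07738885,   0.        , 274.21506416],
       [  0.        , 387.07738885, 208.07267063],
       [  0.        ,   0.        ,   1.        ]]), 'cam_to_world': array([[ 0.62860242, -0.30192832,  0.71672749, -0.00226026],
       [-0.77754952, -0.26365683,  0.57087812, -0.54902921],
       [ 0.01660582, -0.91614648, -0.40049954,  0.47051332],
       [ 0.        ,
[... 776 characters left out ...]
([[-0.02478262, -0.99564938,  0.08982284,  0.54273049],
       [-0.99953102,  0.02306166, -0.02014709, -0.05807352],
       [ 0.01798798, -0.09028001, -0.99575396,  0.99237679],
       [ 0.        ,  0.        ,  0.        ,  1.        ]])}
filter_box [([214.0, 159.0, 307.0, 278.0], 0.6)]
door [([221.0, 240.0, 284.0, 275.0], 0.59)]
door_push [([220.0, 242.0, 283.0, 279.0], 0.9)]
door_hinge [([220.0, 240.0, 284.0, 278.0], 0.96)]
collar [([247.0, 186.0, 269.0, 213.0], 0.81)]
collar_top [([244.0, 184.0, 267.0, 210.0], 0.75)]
tin [([168.0, 206.0, 199.0, 235.0], 0.68)]
block [([306.0, 170.0, 353.0, 197.0], 0.67)]
coaster [([244.0, 189.0, 271.0, 213.0], 0.65), ([312.0, 226.0, 350.0, 260.0], 0.59)]
```

```bash
python3 - <<'E'
import cv2,numpy as np
a=cv2.imread("pics/scene0.png")[150:330,170:400];b=cv2.imread("pics/top0.png")[130:300,150:370]
cv2.imwrite("pics/s1.png",cv2.resize(a,None,fx=3.4,fy=3.3,interpolation=cv2.INTER_CUBIC)[:600,:800])
cv2.imwrite("pics/t1.png",cv2.resize(b,None,fx=3.5,fy=3.5,interpolation=cv2.INTER_CUBIC))
E
```

```text
(no output)
```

View pics/s1.png

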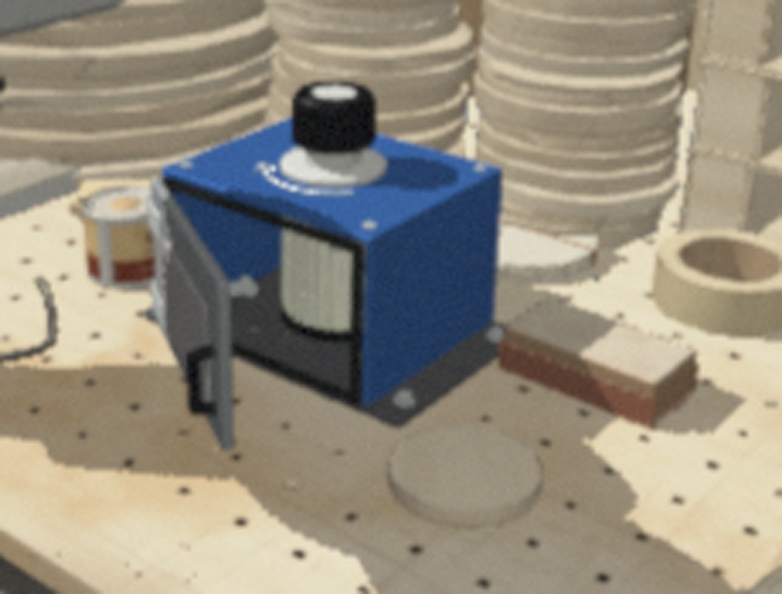

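View pics/t1.png

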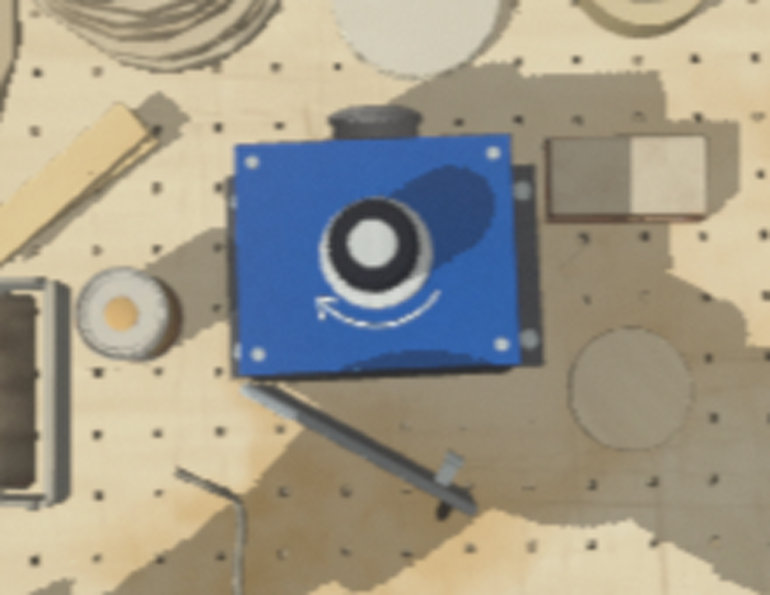

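Top view (crop): box top corners at about (235,145), (512,135), (520,365), (238,376); collar (375,245), door free edge (475,510). Scene crop: matching corners at (295,120), (498,170), (362,243), (165,180), collar top (335,93). The path to the door is clear, and the coaster stands to the right of the door's edge.

```bash
cat > h.py <<'E'
import numpy as np
from rig import env,cams
from scipy.spatial.transform import Rotation as R
def proj(c,P):
    k=cams.calibration(c);T=np.linalg.inv(k["cam_to_world"]);p=(T[:3,:3]@np.atleast_2d(P).T).T+T[:3,3]
    u=p@k["intrinsics"].T;return u[:,:2]/u[:,2:]
def tri(obs):
    A=[];b=[]
    for c,uv in obs:
        k=cams.calibration(c);d=k["cam_to_world"][:3,:3]@np.linalg.solve(k["intrinsics"],[*uv,1]);d/=np.linalg.norm(d)
        M=np.eye(3)-np.outer(d,d);A.append(M);b.append(M@k["cam_to_world"][:3,3])
    return np.linalg.lstsq(np.vstack(A),np.hstack(b),rcond=None)[0]
def state():
    s=env.read_state();q=np.array(s["tcp_rot"]);return np.array(s["tool_pos"]),R.from_quat(q[[1,2,3,0]])
E
python3 - <<'E'
from h import *
from scipy.optimize import least_squares
T=lambda u,v:np.array([u/3.5+150,v/3.5+130]); S=lambda u,v:np.array([u/3.4+170,v/3.3+150])
t=[T(235,145),T(512,135),T(520,365),T(238,376)]; s=[S(295,120),S(498,170),S(362,243),S(165,180)]
for a,b in zip(t,s):print("corner",tri([("top",a),("scene",b)]).round(4))
print("coltop",tri([("top",T(373,243)),("scene",S(335,93))]).round(4))
L=np.array([[.075,.09,.13],[.075,-.09,.13],[-.075,-.09,.13],[-.075,.09,.13],[0,0,.186]])
def W(p,l):c,s_=np.cos(p[2]),np.sin(p[2]);return l@np.array([[c,-s_,0],[s_,c,0],[0,0,1]]).T+[p[0],p[1],0]
f=lambda p:np.r_[(proj("top",W(p,L))-np.array(t+[T(373,243)])).ravel(),(proj("scene",W(p,L))-np.array(s+[S(335,93)])).ravel()]
r=least_squares(f,[.55,0,0]);p=r.x;print("pose",p.round(4),r.fun.round(1))
def D(p,a,r_,z,out=0):  # door pt
    d=np.array([-np.sin(a),-np.cos(a)]);n=np.array([-np.cos(a),np.sin(a)])
    return W(p,np.array([[*(np.array([-.079,.085])+d*r_+n*out),z]]))[0]
obs=[("top",T(475,510)),("scene",S(212,282))]
g=lambda a:np.r_[proj("top",D(p,a[0],.168,.126,.004))[0]-obs[0][1],]
ra=least_squares(g,[.4]);a=ra.x[0];print("door",a,ra.fun)
for aa in(a,a/2,.08,0,):print(aa,D(p,aa,.135,.1,.008).round(4),"free",D(p,aa,.168,.1,.008).round(4))
print("hinge",D(p,0,0,.126),state()[1].as_matrix().round(3))
E
```

```text
corner [0.7062 0.0707 0.1201]
corner [ 0.7081 -0.1109  0.1272]
corner [ 0.5582 -0.1121  0.1255]
corner [0.5591 0.0665 0.1174]
coltop [ 0.6345 -0.0234  0.1829]
pose [ 0.6314 -0.0235  0.0139] [-0.1  0.5 -0.   0.6  0.5  0.8  0.6  0.8  0.1  1.2  1.8 -3.2  1.5 -1.
  1.9 -1.6 -2.4 -4.5 -1.  -1. ]
door 0.5172568832028496 [1.13618724 0.61440074]
0.5172568832028496 [ 0.4791 -0.054   0.1   ] free [ 0.4632 -0.083   0.1   ]
0.2586284416014248 [ 0.5107 -0.0687  0.1   ] free [ 0.5027 -0.1007  0.1   ]
0.08 [ 0.5343 -0.0738  0.1   ] free [ 0.5321 -0.1068  0.1   ]
0 [ 0.5451 -0.0747  0.1   ] free [ 0.5456 -0.1077  0.1   ]
hinge [0.5512143  0.06034988 0.126     ] [[-0.932  0.361  0.   ]
 [ 0.361  0.932  0.   ]
 [-0.     0.    -1.   ]]
```

The rows are not in the units I measure in: shifts go in shares of 0.75 m and turns go in shares of 2 rad. I convert before sending: -0.229 m is -0.3053, -0.22 m is -0.2933, -0.37 rad is -0.185.

Call:
creep_tool(rows={"moves":[[0,0,-0.06,-0.036,-0.0373,0,0],[0,0,-0.12,-0.0733,-0.076,0,0],[0,0,-0.185,-0.1093,-0.1147,0,0],[0,0,-0.185,-0.1467,-0.1533,0,0],[0,0,-0.185,-0.184,-0.1907,0,0],[0,0,-0.185,-0.22,-0.2293,0,0],[0,0,-0.185,-0.2573,-0.2667,0,0],[0,0,-0.185,-0.2933,-0.3053,0,0]]}, squeeze=40)

```text
clock: 1.67
tool_pos: [0.3123, 0.1948, 0.2425]
tcp_rot: [0.0, -0.0, 1.0, 0.0]
wrist_force: [2.4, 0.0, 1.0]
opening: -0.0002
grasp_force: 0.0
```

```bash
cat > g.py <<'E'
import sys
from h import *
p,r=state();t=np.array([float(x) for x in sys.argv[1:4]]);print("tool shift",r.inv().apply(t-p).round(4),"yaw",np.arctan2(*r.as_matrix()[[1,0],0]).round(3),"z",r.as_matrix()[:,2].round(3),"q",env.read_state()["q"].round(2),"F",env.read_state()["wrist_force"].round(1))
E
python3 g.py .42 -.063 .242
```

```text
tool shift [-0.1075 -0.2578  0.0005] yaw -3.141 z [ 0.001  0.    -1.   ] q [ 0.34 -0.01 -0.37  1.2   0.    0.33] F [2.4 0.  1. ]
```

Converted, -0.258 m is -0.344, -0.22 m is -0.2933.

Call:
creep_tool(rows={"moves":[[0,0,0,-0.02,-0.048,0,0],[0,0,0,-0.04,-0.096,0,0],[0,0,0,-0.06,-0.144,0,0],[0,0,0,-0.08,-0.192,0,0],[0,0,0,-0.1013,-0.2427,0,0],[0,0,0,-0.1227,-0.2933,0,0],[0,0,0,-0.1433,-0.344,0,0],[0,0,0,-0.1433,-0.344,0,0]]})

```text
clock: 2.33
tool_pos: [0.422, -0.0671, 0.242]
tcp_rot: [0.0, 0.002, 1.0, -0.001]
wrist_force: [-1.4, 1.7, -2.3]
opening: 0.0001
grasp_force: 0.0
```

Call:
creep_tool(rows={"moves":[[0,0,0,0,0,0.0467,0],[0,0,0,0,0,0.0933,0],[0,0,0,0,0,0.14,0],[0,0,0,0,0,0.1787,0],[0,0,0,0,0,0.1787,0]]})

```text
clock: 2.75
tool_pos: [0.4171, -0.0606, 0.1044]
tcp_rot: [-0.003, -0.0, 1.0, 0.001]
wrist_force: [-1.8, -0.5, -0.9]
opening: -0.0001
grasp_force: 0.0
```

```bash
python3 - <<'E'
from rig import cams;import cv2
cv2.imwrite("pics/s2.png",cv2.resize(cams.grab_frame("scene")[130:330,150:400,::-1],None,fx=3,fy=3,interpolation=cv2.INTER_CUBIC))
E
python3 g.py .53 -.075 .108
```

```text
tool shift [-0.1118 -0.014  -0.0015] yaw -3.141 z [-0.004  0.001 -1.   ] q [-0.34  0.19 -0.55  0.84 -0.   -0.34] F [0.  0.1 0.8]
```

View pics/s2.png

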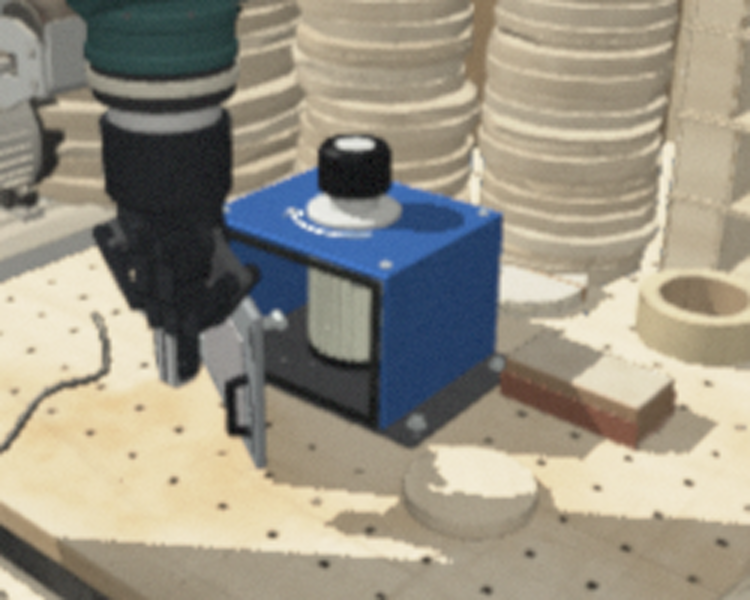

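The scene picture shows the closed fingers at (175,370), in front of the door and above the handle (240,405). The door is still open, so I push next.

Converted, -0.098 m is -0.1307, -0.075 m is -0.1.

Call:
creep_tool(rows={"moves":[[0,0,0,-0.02,-0.0027,0,0],[0,0,0,-0.04,-0.0053,0,0],[0,0,0,-0.06,-0.008,0,0],[0,0,0,-0.08,-0.0107,0,0],[0,0,0,-0.1,-0.0133,0,0],[0,0,0,-0.1173,-0.0187,0,0],[0,0,0,-0.1307,-0.0187,0,0],[0,0,0,-0.1307,-0.0187,0,0]]})

```text
clock: 3.47
tool_pos: [0.52, -0.0758, 0.1099]
tcp_rot: [0.001, -0.0, 1.0, -0.0]
wrist_force: [-1.0, 0.4, -0.9]
opening: -0.0003
grasp_force: 0.0
```

```bash
python3 g.py .534 -.075 .108
```

```text
tool shift [-0.014   0.0008  0.0019] yaw -3.141 z [ 0.003 -0.001 -1.   ] q [-0.3   0.34 -0.31  0.92  0.   -0.3 ] F [-1.   0.4 -0.9]
```

Call:
creep_tool(rows={"moves":[[0,0,0,-0.0067,0,0,0],[0,0,0,-0.0133,0,0,0],[0,0,0,-0.02,0,0,0],[0,0,0,-0.02,0,0,0]]})

```text
clock: 3.8
tool_pos: [0.5327, -0.0754, 0.1086]
tcp_rot: [-0.0, -0.0, 1.0, -0.0]
wrist_force: [-0.3, 0.0, 0.2]
opening: 0.0002
grasp_force: 0.0
```

```bash
python3 g.py .534 -.075 .108
```

```text
tool shift [-0.0013  0.0004  0.0006] yaw -3.141 z [-0. -0. -1.] q [-0.29  0.36 -0.28  0.93 -0.   -0.29] F [-0.3  0.   0.2]
```

Call:
creep_tool(rows={"moves":[[0,0,0,-0.0027,0,0,0],[0,0,0,-0.004,0,0,0],[0,0,0,-0.004,0,0,0]]}, only="pos|force")

```text
tool_pos: [0.5359, -0.0754, 0.1084]
wrist_force: [-0.3, 0.2, 0.4]
grasp_force: 0.0
```

Call:
creep_tool(rows={"moves":[[0,0,0,-0.0027,0,0,0],[0,0,0,-0.004,0,0,0],[0,0,0,-0.004,0,0,0]]}, only="pos|force")

```text
tool_pos: [0.5374, -0.0753, 0.1082]
wrist_force: [-8.6, -0.9, 5.8]
grasp_force: 4.5
```

Call:
creep_tool(rows={"moves":[[0,0,0,-0.0027,0,0,0],[0,0,0,-0.0027,0,0,0],[0,0,0,-0.0027,0,0,0]]}, only="pos|force")

```text
tool_pos: [0.5376, -0.0753, 0.1081]
wrist_force: [-20.1, -1.7, 14.3]
grasp_force: 10.2
```

```bash
python3 - <<'E'
from rig import cams;import cv2
cv2.imwrite("pics/s3.png",cv2.resize(cams.grab_frame("scene")[130:330,150:400,::-1],None,fx=3,fy=3,interpolation=cv2.INTER_CUBIC))
E
```

```text
(no output)
```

View pics/s3.png

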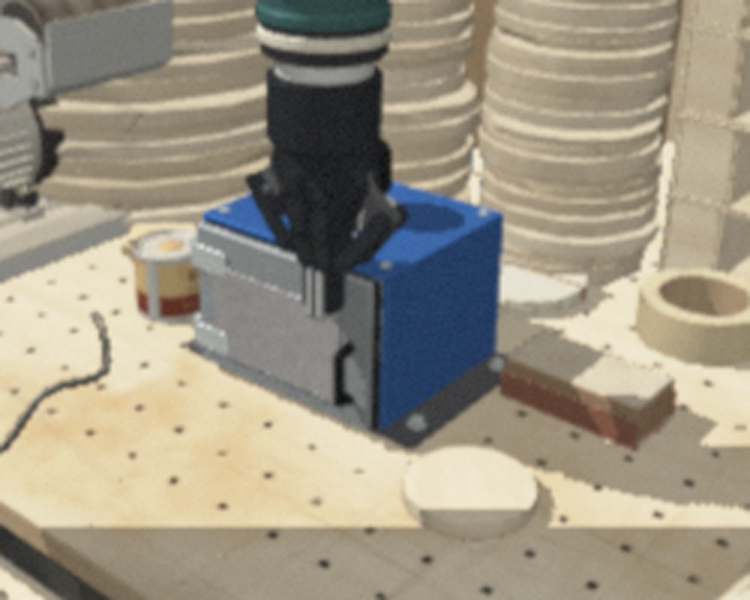

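The picture shows the door flush with the box front and the force rising steeply at 0.5376, so it is seated. I back off and check that it stays shut.

Converted, -0.145 m is -0.1933, -0.11 m is -0.1467.

Call:
creep_tool(rows={"moves":[[0,0,0,0.0267,0,0,0],[0,0,0,0.0667,0,0,0],[0,0,0,0.1067,0,0,0],[0,0,0,0.1067,0,-0.0467,0.04],[0,0,0,0.1067,0,-0.0933,0.085],[0,0,0,0.1067,0,-0.1467,0.085],[0,0,0,0.1067,0,-0.1933,0.085],[0,0,0,0.1067,0,-0.1933,0.085]]})

```text
clock: 5.27
tool_pos: [0.4626, -0.0761, 0.2593]
tcp_rot: [0.004, -0.0, 1.0, -0.001]
wrist_force: [0.8, -0.1, -0.0]
opening: 0.0609
grasp_force: 0.0
```

```bash
python3 - <<'E'
from rig import cams,spotter;import cv2
from h import *
im=cams.grab_frame("scene");a=im[150:330,170:400];b=cams.grab_frame("top")[130:300,150:370]
for q in("collar_top","collar"):
    for c in("scene","top"):print(q,c,[(np.round(d["box"],1),d["score"]) for d in spotter.boxes_of(c,q)[:1]])
f=lambda x:cv2.resize(x,(400,330),interpolation=cv2.INTER_CUBIC)
cv2.imwrite("pics/d.png",np.hstack([f(a),f(b)])[:,:,::-1])
E
python3 g.py .6325 -.0235 .24
```

```text
collar_top scene [(array([256.7, 175.2, 281.2, 192. ]), 0.56)]
collar_top top [(array([244.6, 186.2, 266. , 210.4]), 0.85)]
collar scene [(array([256.1, 174.9, 282.4, 198.1]), 0.85)]
collar top [(array([245.1, 184.7, 270.5, 212.1]), 0.68)]
tool shift [-0.1724  0.0518  0.0119] yaw -3.141 z [-0.002  0.001 -1.   ] q [-0.34  0.16 -0.16  1.25  0.   -0.34] F [-0.4 -0.  -0.3]
```

View pics/d.png

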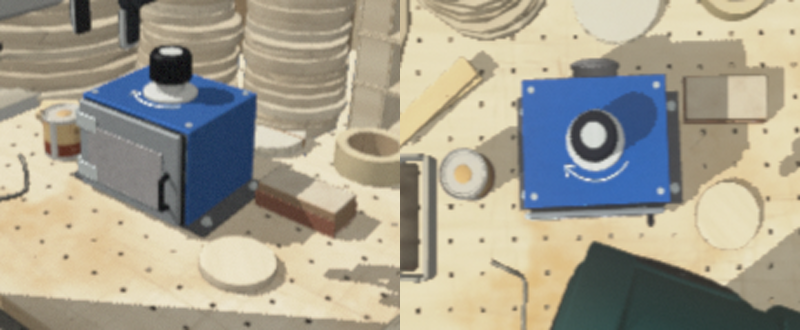

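The picture shows the door flush and shut on its own: free edge at (185,190), no gap in either view. Next is the collar, at (170,65) in the scene half.

Converted, -0.172 m is -0.2293, -0.14 m is -0.1867.

Call:
creep_tool(rows={"moves":[[0,0,0,-0.0467,0.0133,0,0.085],[0,0,0,-0.0933,0.0267,0,0.085],[0,0,0,-0.14,0.04,0,0.085],[0,0,0,-0.1867,0.056,0,0.085],[0,0,0,-0.2293,0.0693,0.0053,0.085],[0,0,0,-0.2293,0.0693,0.0053,0.085],[0,0,0,-0.2293,0.0693,0.0053,0.085]]})

```text
clock: 6.15
tool_pos: [0.6332, -0.0229, 0.2469]
tcp_rot: [-0.002, -0.001, 1.0, 0.0]
wrist_force: [-1.1, -0.4, 0.5]
opening: 0.0852
grasp_force: 0.0
```

```bash
python3 - <<'E'
from rig import cams,spotter;import cv2
from h import *
im=cams.grab_frame("wrist")
P=np.array([[.6325,-.0235,.186],[.6325+.0285,-.0235,.186],[.6325,-.052,.186],[.6314,-.0235,.186]])
print(state()[0],proj("wrist",P).round(1))
for q in("collar_top","collar"):print(q,[(np.round(d["box"],1),d["score"]) for d in spotter.boxes_of("wrist",q)[:1]])
cv2.imwrite("pics/w.png",im[:,:,::-1])
E
```

```text
[ 0.63237192 -0.0232535   0.24777616] [[281.1 244.6]
 [281.  286.2]
 [234.5 244.5]
 [281.1 242.9]]
collar_top [(array([239.6, 188.7, 325.7, 283.6]), 0.62)]
collar [(array([239.4, 189.5, 327. , 282.2]), 0.74)]
```

View pics/w.png

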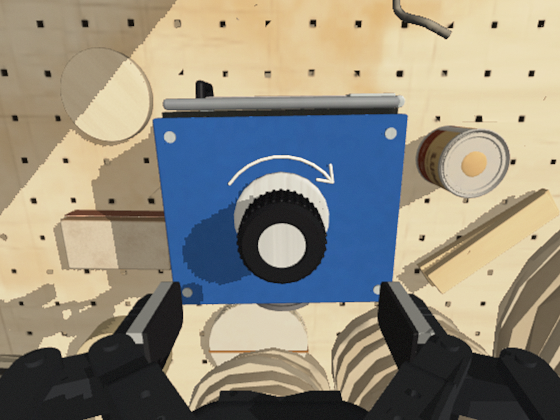

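The wrist picture shows the collar's white centre at (282,245), against a prediction of (281,245), so the tool is centred. I descend and grip.

Converted, 0.081 m is 0.108, 0.06 m is 0.08.

Call:
creep_tool(rows={"moves":[[0,0,0,0,0,0.04,0.085],[0,0,0,0,0,0.08,0.085],[0,0,0,0,0,0.108,0.085],[0,0,0,0,0,0.108,0.085],[0,0,0,0,0,0.108,0.085]]}, only="pos|force")

```text
tool_pos: [0.6316, -0.0237, 0.1688]
wrist_force: [0.1, 0.5, 0.8]
grasp_force: 0.0
```

Call:
creep_tool(rows={"moves":[[0,0,0,0,0,0,0],[0,0,0,0,0,0,0],[0,0,0,0,0,0,0],[0,0,0,0,0,0,0],[0,0,0,0,0,0,0],[0,0,0,0,0,0,0],[0,0,0,0,0,0,0],[0,0,0,0,0,0,0]]}, squeeze=40)

```text
clock: 7.38
tool_pos: [0.6332, -0.0223, 0.1697]
tcp_rot: [0.001, -0.001, 1.0, 0.001]
wrist_force: [0.1, 9.9, 2.9]
opening: 0.0556
grasp_force: 44.9
```

```bash
python3 g.py .6325 -.0235 .166
```

```text
tool shift [ 0.0007 -0.0012  0.0037] yaw -3.14 z [ 0.002  0.002 -1.   ] q [-0.16  0.48  0.09  1.18  0.   -0.17] F [0.1 9.9 2.9]
```

Converted, 0.004 m is 0.0053, 0.0015 m is 0.002.

Call:
creep_tool(rows={"moves":[[0,0,0,0,0.002,0.0027,0],[0,0,0,0,0.002,0.0053,0],[0,0,0,0,0.002,0.0053,0],[0,0,0,0,0.002,0.0053,0]]}, only="pos|force")

```text
tool_pos: [0.6334, -0.0221, 0.1674]
wrist_force: [-7.2, 2.5, 23.2]
grasp_force: 46.8
```

Call:
creep_tool(rows={"moves":[[0,0,0,0,0,0.0013,0],[0,0,0,0,0,0.002,0],[0,0,0,0,0,0.002,0]]}, only="pos|force")

```text
tool_pos: [0.6334, -0.0221, 0.1668]
wrist_force: [-10.1, 3.1, 33.2]
grasp_force: 48.1
```

Converted, -0.0025 m is -0.0033, -0.0015 m is -0.002.

Call:
creep_tool(rows={"moves":[[0,0,0,-0.0007,0,-0.002,0],[0,0,0,-0.0013,0,-0.0033,0],[0,0,0,-0.0013,0,-0.0033,0]]}, only="pos|force")

```text
tool_pos: [0.6334, -0.0221, 0.1677]
wrist_force: [-10.9, 1.8, 18.1]
grasp_force: 46.2
```

Call:
creep_tool(rows={"moves":[[0,0,0.025,0,0,0,0],[0,0,0.05,0,0,0,0],[0,0,0.075,0,0,0,0],[0,0,0.1,0,0,0,0],[0,0,0.125,0,0,0,0],[0,0,0.125,0,0,0,0]]})

```text
clock: 8.72
tool_pos: [0.6333, -0.0218, 0.1676]
tcp_rot: [0.001, 0.126, 0.992, -0.0]
wrist_force: [-10.6, 4.2, 19.1]
opening: 0.0558
grasp_force: 46.5
```

```bash
python3 g.py .6325 -.0235 .166
```

```text
tool shift [ 0.0004 -0.0018  0.0016] yaw 2.889 z [ 0.001 -0.001 -1.   ] q [-0.16  0.48  0.08  1.18 -0.    0.09] F [-10.6   4.2  19.1]
```

Converted, 0.002 m is 0.0027, 0.001 m is 0.0013.

Call:
creep_tool(rows={"moves":[[0,0,0,0.0013,0,-0.0007,0],[0,0,0,0.0027,0,-0.0009,0],[0,0,0,0.0027,0,-0.0009,0]]}, only="pos|force")

```text
tool_pos: [0.6332, -0.0218, 0.1682]
wrist_force: [3.5, 0.6, 8.7]
grasp_force: 45.3
```

Call:
creep_tool(rows={"moves":[[0,0,0.02,0,0,0,0],[0,0,0.04,0,0,0,0],[0,0,0.06,0,0,0,0],[0,0,0.06,0,0,0,0]]}, only="pos|force|torq")

```text
tool_pos: [0.6332, -0.0217, 0.1681]
wrist_force: [3.4, 1.2, 10.2]
grasp_force: 45.5
```

Call:
creep_tool(rows={"moves":[[0,0,0.02,0,0,0,0],[0,0,0.04,0,0,0,0],[0,0,0.06,0,0,0,0],[0,0,0.06,0,0,0,0]]}, only="pos|force|torq")

```text
tool_pos: [0.6332, -0.0216, 0.1681]
wrist_force: [2.8, 2.2, 8.8]
grasp_force: 45.5
```

```bash
python3 g.py .6325 -.0235 .166;python3 -c "from rig import env;print(env.read_state()['ft_torque'])"
```

```text
tool shift [-0.0003 -0.002   0.0021] yaw 2.649 z [ 0.004 -0.001 -1.   ] q [-0.16  0.47  0.08  1.17  0.    0.33] F [2.8 2.2 8.8]
[-0.1263046  -0.23451833 -0.13726842]
```

Converted, 0.12 rad is 0.06.

Call:
creep_tool(rows={"moves":[[0,0,0.02,0,0,0,0],[0,0,0.04,0,0,0,0],[0,0,0.06,0,0,0,0],[0,0,0.06,0,0,0,0]]}, only="pos|wrist_f")

```text
tool_pos: [0.6332, -0.0215, 0.1681]
wrist_force: [3.8, 3.6, 9.2]
```

Call:
creep_tool(rows={"moves":[[0,0,0.02,0,0,0,0],[0,0,0.04,0,0,0,0],[0,0,0.06,0,0,0,0],[0,0,0.06,0,0,0,0]]}, only="pos|wrist_f")

```text
tool_pos: [0.6333, -0.0213, 0.1681]
wrist_force: [3.9, 3.5, 10.0]
```

```bash
python3 g.py .6325 -.0235 .166;python3 -c "from rig import env;print(env.read_state()['ft_torque'])"
```

```text
tool shift [-0.0009 -0.0021  0.0021] yaw 2.41 z [ 0.005 -0.    -1.   ] q [-0.16  0.47  0.08  1.17  0.    0.57] F [ 3.9  3.5 10. ]
[ 0.16796958 -0.30960805 -0.11537874]
```

Converted, 0.12 rad is 0.06.

Call:
creep_tool(rows={"moves":[[0,0,0.02,0,0,0,0],[0,0,0.04,0,0,0,0],[0,0,0.06,0,0,0,0],[0,0,0.06,0,0,0,0]]}, only="pos|wrist_f")

```text
tool_pos: [0.6334, -0.0213, 0.1682]
wrist_force: [5.0, 4.2, 9.2]
```

```bash
python3 g.py .6325 -.0235 .166;python3 -c "from rig import env;print(env.read_state()['ft_torque'])"
```

```text
tool shift [-0.0011 -0.0021  0.0022] yaw 2.29 z [ 0.005 -0.    -1.   ] q [-0.16  0.47  0.08  1.17  0.    0.69] F [5.  4.2 9.2]
[ 0.42690181 -0.33683147 -0.09182446]
```

Converted, 0.0008 m is 0.0011, 0.12 rad is 0.06.

Call:
creep_tool(rows={"moves":[[0,0,0.02,0,0.0011,0,0],[0,0,0.04,0,0.0011,0,0],[0,0,0.06,0,0.0011,0,0],[0,0,0.06,0,0.0011,0,0]]}, only="pos|wrist_f")

```text
tool_pos: [0.6335, -0.0211, 0.168]
wrist_force: [1.8, 1.2, 10.4]
```

Call:
creep_tool(rows={"moves":[[0,0,0.02,0,0,0,0],[0,0,0.04,0,0,0,0],[0,0,0.06,0,0,0,0],[0,0,0.06,0,0,0,0]]}, only="pos|wrist_f")

```text
tool_pos: [0.6336, -0.021, 0.1681]
wrist_force: [1.9, 2.2, 11.0]
```

```bash
python3 g.py .6325 -.0235 .166;python3 -c "from rig import env;print(env.read_state()['ft_torque'])"
```

```text
tool shift [-0.0017 -0.0021  0.0021] yaw 2.049 z [ 0.004 -0.001 -1.   ] q [-0.16  0.48  0.08  1.17  0.    0.93] F [ 1.9  2.2 11. ]
[ 0.0678237   0.1923195  -0.10687395]
```

Converted, 0.12 rad is 0.06.

Call:
creep_tool(rows={"moves":[[0,0,0.02,0,0,0,0],[0,0,0.04,0,0,0,0],[0,0,0.06,0,0,0,0],[0,0,0.06,0,0,0,0]]}, only="pos|wrist_f")

```text
tool_pos: [0.6337, -0.0209, 0.1681]
wrist_force: [3.7, 2.8, 10.1]
```

```bash
python3 g.py .6325 -.0235 .166;python3 -c "from rig import env;print(env.read_state()['ft_torque'])"
```

```text
tool shift [-0.002  -0.002   0.0021] yaw 1.929 z [ 0.004 -0.    -1.   ] q [-0.16  0.48  0.08  1.17  0.    1.05] F [ 3.7  2.8 10.1]
[ 0.2051079   0.12896248 -0.05120199]
```

Converted, 0.12 rad is 0.06.

Call:
creep_tool(rows={"moves":[[0,0,0.02,0,0,0,0],[0,0,0.04,0,0,0,0],[0,0,0.06,0,0,0,0],[0,0,0.06,0,0,0,0]]}, only="pos|wrist_f")

```text
tool_pos: [0.6337, -0.0209, 0.168]
wrist_force: [4.1, 2.3, 8.3]
```

```bash
python3 g.py .6325 -.0235 .166;python3 -c "from rig import env;print(env.read_state()['ft_torque'])"
```

```text
tool shift [-0.0023 -0.0018  0.002 ] yaw 1.809 z [ 0.004 -0.    -1.   ] q [-0.16  0.48  0.08  1.17  0.    1.17] F [4.1 2.3 8.3]
[ 0.33008089 -0.01291018 -0.07278276]
```

Converted, 0.12 rad is 0.06.

Call:
creep_tool(rows={"moves":[[0,0,0.02,0,0,0,0],[0,0,0.04,0,0,0,0],[0,0,0.06,0,0,0,0],[0,0,0.06,0,0,0,0]]}, only="pos|wrist_f")

```text
tool_pos: [0.6339, -0.0208, 0.1677]
wrist_force: [6.6, 3.1, 3.2]
```

```bash
python3 g.py .6325 -.0235 .166;python3 -c "from rig import env;print(env.read_state()['ft_torque'])"
```

```text
tool shift [-0.0025 -0.0017  0.0017] yaw 1.689 z [ 0.004  0.    -1.   ] q [-0.16  0.48  0.08  1.17  0.    1.29] F [6.6 3.1 3.2]
[ 0.40869938 -0.56365193 -0.12197105]
```

The vertical force has fallen from about 10 to 3 N and the tool has sunk a little, so the keyway is probably over the pin. I push down.

Converted, 0.003 m is 0.004, 0.0008 m is 0.0011.

Call:
creep_tool(rows={"moves":[[0,0,0,0,0.0011,0.0013,0],[0,0,0,0,0.0011,0.0027,0],[0,0,0,0,0.0011,0.004,0],[0,0,0,0,0.0011,0.004,0]]})

```text
clock: 12.63
tool_pos: [0.6339, -0.0208, 0.1644]
tcp_rot: [0.001, 0.663, 0.749, 0.001]
wrist_force: [2.5, 1.8, 3.9]
opening: 0.0559
grasp_force: 45.0
```

```bash
python3 g.py .6325 -.0235 .166;python3 -c "from rig import env;print(env.read_state()['ft_torque'])"
```

```text
tool shift [-0.0025 -0.0017 -0.0016] yaw 1.692 z [ 0.003 -0.    -1.   ] q [-0.16  0.48  0.08  1.17  0.    1.29] F [2.5 1.8 3.9]
[ 0.31300379  0.0719935  -0.15190375]
```

Converted, 0.003 m is 0.004, 0.002 m is 0.0027.

Call:
creep_tool(rows={"moves":[[0,0,0,0,0,0.0013,0],[0,0,0,0,0,0.0027,0],[0,0,0,0,0,0.004,0],[0,0,0,0,0,0.004,0]]}, only="pos|wrist_f")

```text
tool_pos: [0.6339, -0.0208, 0.1614]
wrist_force: [2.7, 2.4, 4.7]
```

Call:
creep_tool(rows={"moves":[[0,0,0,0,0,0.0013,0],[0,0,0,0,0,0.0027,0],[0,0,0,0,0,0.0027,0]]}, only="pos|wrist_f")

```text
tool_pos: [0.6339, -0.0208, 0.1597]
wrist_force: [2.2, 2.1, 8.8]
```

```bash
python3 g.py .6325 -.0235 .166
```

```text
tool shift [-0.0025 -0.0017 -0.0063] yaw 1.692 z [ 0.003 -0.    -1.   ] q [-0.16  0.48  0.07  1.16  0.    1.29] F [2.2 2.1 8.8]
```

Converted, 0.0015 m is 0.002, 0.001 m is 0.0013.

Call:
creep_tool(rows={"moves":[[0,0,0,0,0,0.0013,0],[0,0,0,0,0,0.002,0],[0,0,0,0,0,0.002,0]]}, only="pos|wrist_f")

```text
tool_pos: [0.634, -0.0209, 0.1595]
wrist_force: [-4.0, 2.1, 23.6]
```

```bash
python3 g.py .6325 -.0235 .166;python3 -c "from rig import env;print(env.read_state()['ft_torque'])"
```

```text
tool shift [-0.0024 -0.0018 -0.0065] yaw 1.692 z [ 0.004 -0.001 -1.   ] q [-0.16  0.48  0.07  1.15  0.    1.29] F [-4.   2.1 23.6]
[ 0.42016572  1.6572575  -0.14779458]
```

```bash
python3 - <<'E'
from rig import cams;import cv2
cv2.imwrite("pics/s4.png",cv2.resize(cams.grab_frame("scene")[130:330,150:400,::-1],None,fx=3,fy=3,interpolation=cv2.INTER_CUBIC))
E
```

```text
(no output)
```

View pics/s4.png

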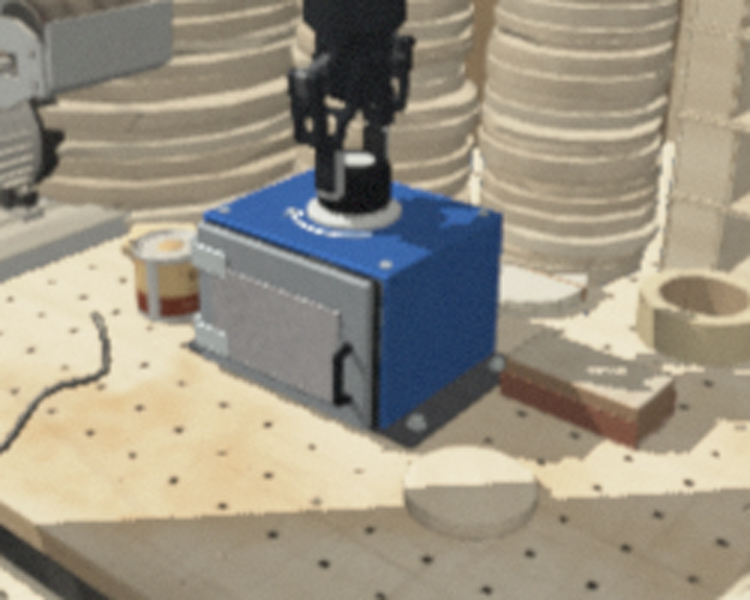

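The collar top has dropped from row 143 to row 159 in the crop, which is about 12 mm. The door is shut and the bystanders have not moved.

```bash
python3 -c "from rig import env;print(env.hand_in())"
```

```text
the job is handed in; nothing more can be done
None
```

The door is shut on its catch, and the collar was turned about 1.45 rad clockwise onto the pin, pushed fully home and still held there when I handed the job in; no verdict came back.

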